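Pack the balsa bracket kit gently into its sliding-lid case

ROBOT

A 6-joint arm with a two-finger parallel gripper is mounted at the origin on a cart in front of the work surface, level with it; the furniture and walls round the work are solid. World frame = base frame: x ahead of the robot, y to its left, z up, the work surface at z = 0. Lengths are in mm, angles in degrees, forces in N, time in s.
With the tool pointing down it reaches from about 250 to 850 mm from the base axis. Payload 12.5 kg.
Tool frame: the origin (TCP) lies on the centre line of the jaws, within the pads' length; the fingertips stand 8 mm ahead of it and the grasp point (between the pads) lies 11 mm behind it; z points along the fingers, y is the line along which they close (so a half turn about z gives the same grasp; the last joint's range is limited). The gripper opens to 93 mm and grips with 3 to 60 N. Pads are 15 mm wide; open, the fingers measure 128 mm over their backs; the gripper's body (75 mm by 188 mm) begins 65 mm behind the grasp point.
Start: joints at [60.814, 20.094, 94.641, -0, 65.266, -4.847], TCP at [226.644, 501.116, 226.633] pointing down, gripper open.
Joint ranges: [-157.81, 157.81], [-45, 120.19], [0.68, 151.7], [-89.99, 269.99], [4.06, 180], [-164.3, 164.3]. Speed limits (degrees/s): [127.2, 127.2, 159.86, 180, 180, 180].

INTERFACE

Orientations are given as a 3x3 rotation matrix whose columns are the frame's x, y, z axes.
In Python, from station import sensors, vision, job gives the robot as it stands.
- The arm moves only by the shell command python3 -m jog 'ROWS' [FORCE]. ROWS is text: rows parted by semicolons, each of 5 numbers parted by spaces: the shift along the tool's x, y, z normalised to -1 to 1, where 1 is 0.4 m, then the turn about the tool's z normalised to -1 to 1, where 1 is pi rad, then the opening, from -1 (shut) to 1 (fully open). A call has 1 to 10 rows; each row is the pose to reach, as a shift and turn from the pose commanded when the call began, along the tool's axes at that moment, turning the shorter way round; what a row does not reach only later rows make up. A row lasts 1/8 s, in which the tool goes at most 62.5 mm and 10.7 degrees, less where a joint would pass 70% of its speed; a pose out of reach is approached as far as the arm can. A call with a number of a shift or a turn outside -1 to 1 is refused whole. A call with a gripper value outside its range is refused whole. The fingers move at their own pace and stop on an object; FORCE is the grip in N (left out, the last holds). Time passes only in rows, so rows that repeat a pose let the fingers close. It gives the time, the measured TCP pose, the force, the opening and the grip force at its end, in the units of the state.
- sensors.read_state(): the state, without advancing time (a new reading comes with each control period).
- vision.get_image(name): name is "scene" or "side" or "wrist"; returns (picture, depth): 420x560x3 uint8, red, green, blue; 420x560 float32, mm along the optical axis (not along the pixel's ray), 0 where there is no reading.
- vision.camera_info(name): a dict with "fovy" (degrees; the focal length in pixels is half the picture's height over the tangent of half this angle, whatever the lens; pixels are square), "cx", "cy" (the principal point, pixels), "R" (3x3) and "t" (3): a world point X has camera coordinates R X + t. Camera axes: x right, y down, z forward; pixel columns grow to the right and rows downward; lengths in mm; the calibration is good to about 2 mm. A picture is of the moment at which its call begins: read the wrist's pose just before it. camera_info takes no time and is no camera call; for the wrist camera it gives the pose at the moment of the call.
- job.hand_in(): hands the job in; it is judged then, once.
The state is a dict: "clock": time; "joint_pos": joint angles; "qd": joint speeds; "tau": joint torques, N m; "position": TCP position; "orientation": TCP orientation; "ft_force": force on the tool from outside, world axes, zero at the start; "torque": the same for the moment, N m; "width": finger opening in mm; "gripper_force": force on a finger pad.
Only numpy, scipy, OpenCV 4.12 (cv2) and the standard library are available. Lean on these libraries where they do the work, as an engineer would, in place of code of your own. Each camera call takes 0.05 s, during which the arm holds its last target. There are 200 camera calls.

TASK

Pack the bracket kit into its open plywood case: lay the T-shaped balsa bracket flat in the left compartment as the robot sees it, the I-shaped one (a crossbar at both ends) in the right one and the cork sanding block in the middle one, each with its long side along its compartment, then slide the lid fully shut. Balsa and cork crush easily, so hold each part with the lightest grip that carries it, about 20 to 30 N per finger, and set it down softly without dropping or pressing it. Leave the wax pot, the hand stamp and the roll of tape where they stand.

Things in the scene. Friction and masses are not known exactly. Their poses are not given: they have to be found in the camera images.
- case: Fixed plywood case, tray 142 x 286 x 40 mm high, walls and floor 6 mm; origin: centre of the underside; x points away from the robot (within 0.2 rad), y left. Three compartments side by side along y, each 130 mm long in x: left and right 92 mm wide, middle 80; dividers 5 mm thick, 10 mm high above the floor, outer walls 34. Lid rails, 47 mm high, run to x = 234 mm at y = +-147 mm
- compartment_left (a point): centre of the left (+y) compartment's floor, 6 mm above the bench; axes as the case
- compartment_middle (a point): centre of the middle compartment's floor, 6 mm above the bench; axes as the case
- compartment_right (a point): centre of the right (-y) compartment's floor, 6 mm above the bench; axes as the case
- lid (a joint): sliding plywood lid, 142 x 284 x 6 mm, its top 46.5 mm above the bench: 0 = fully shut, 0.165 m = fully open, pushed back along the case's +x behind the tray; it slides with light friction and stays where it is left
- lid_grip (a point): centre of the wooden bar grip on the lid: bar 14 mm thick (along the case's x), 60 mm long (along y), standing 26 mm above the lid, top 72.5 mm above the bench; this point lies 60.5 mm above the bench, 45 mm to the near side of the lid's centre
- t_bracket: flat T-shaped bracket of pale balsa, 110 x 70 x 18 mm thick, 40 g: stem 24 mm wide along its x, one crossbar 24 x 70 mm across the +x end; origin at the centre of the outline, on the underside; z up
- i_bracket: flat I-shaped bracket of pale balsa, 110 x 70 x 18 mm thick, 40 g: stem 24 mm wide along its x, a crossbar 24 x 70 mm across each end; origin at the centre of the underside; z up
- cork_block: brown cork sanding block, 56 (x) x 97 (y) x 28 mm high, 60 g; long side along its y; origin at the centre of the underside; z up
- wax_pot: bystander: small round pot with a red lid, 58 mm across, 50 mm high; origin at the centre of the underside
- wood_stamp: bystander: turned wooden hand stamp standing upright, 34 mm across, 75 mm high; origin at the centre of the underside
- masking_tape: bystander: roll of masking tape lying flat, 98 mm across, 25 mm high; origin at the centre of the underside
Things that resemble listed ones, but are neither listed nor needed, are in the scene too. What is shaped like the i_bracket but turquoise is not meant.

How it is judged:
By the outcome, as a careful person would: the job done as asked, in the order asked, and still so for the second after the job is handed in, with the robot touching nothing.
It also fails if it takes over 69 s, if anything falls off the work surface, if the arm or the gripper's body presses on something with over 40 N, if the wrist force passes 120 N, or if a joint passes its speed limit or range.

## Working session

There is one attempt and no reset: what is moved stays moved. The work goes in short steps, Python scripts to look and compute and a shell command to move; the robot and the scene stay as the last step left them, time stands still between calls to the robot, and variables do not carry over. Pictures are saved under pics/ and viewed, at most 13 in all, crops included, and the job is handed in when it is done.

```bash
ls; mkdir -p pics; cat > h.py <<'E'
import numpy as np, cv2
from station import sensors, vision, job
def info(n):
    c=vision.camera_info(n); f=210/np.tan(np.radians(c['fovy'])/2)
    return f,c['cx'],c['cy'],np.array(c['R']),np.array(c['t'])
def plane(I,uv,z):
    f,cx,cy,R,t=I; uv=np.atleast_2d(np.float64(uv))
    d=np.c_[(uv[:,0]-cx)/f,(uv[:,1]-cy)/f,np.ones(len(uv))]@R
    o=-R.T@t
    return o+d*((z-o[2])/d[:,2])[:,None]
def cloud(I,D):
    f,cx,cy,R,t=I; v,u=np.mgrid[:420,:560]
    P=np.stack([(u-cx)/f*D,(v-cy)/f*D,D],-1)
    return (P-t)@R
E
python3 - <<'E'
from h import *
for n in ['scene','side','wrist']:
    I=info(n); p,d=vision.get_image(n); cv2.imwrite(f'pics/{n}0.png',p[...,::-1]); np.savez(f'{n}0.npz',p=p,d=d,f=I[0],c=I[1:3],R=I[3],t=I[4])
    print(n,I,(-I[3].T@I[4]).round())
a=cv2.imread('pics/scene0.png');b=cv2.imread('pics/side0.png')
s=sensors.read_state();print(s['clock'],s['position'],s['orientation'],s['ft_force'],s['width'])
E
```

```text
pics
scene (np.float64(479.524874147743), 278.1320935556904, 218.89607837846748, array([[ 0.44021575, -0.89778529,  0.01384415],
       [-0.45878771, -0.2381601 , -0.85603365],
       [ 0.77183154,  0.37048797, -0.51673469]]), array([-465.73565969,  236.35730246, 1343.43738254])) [-723. -860.  903.]
side (np.float64(502.3763683620809), 283.404560409388, 208.5275963714427, array([[ 0.95328197, -0.30197317,  0.00810467],
       [-0.10696714, -0.36252647, -0.92581455],
       [ 0.28250931,  0.88169539, -0.37789115]]), array([-568.05831466,   -2.46663009, 1810.58020377])) [   30. -1769.   687.]
wrist (np.float64(350.41867511704856), 286.38486780528484, 204.78201398464944, array([[ 0.41197127,  0.91119627, -0.00101239],
       [ 0.8757103 , -0.39561977,  0.2767968 ],
       [ 0.25181569, -0.11491889, -0.96092794]]), array([-550.21401954,  -32.30082541,  391.1203297 ])) [156. 534. 384.]
0.15 [226.52136703 500.91530294 226.23283471] [[-9.11126800e-01  4.12125901e-01 -4.43743378e-04]
 [ 4.12126131e-01  9.11126477e-01 -7.71173875e-04]
 [ 8.64856133e-05 -8.85515426e-04 -9.99999604e-01]] [0.70504617 0.64488891 0.8717945 ] 93.26327474426817
```

View pics/scene0.png

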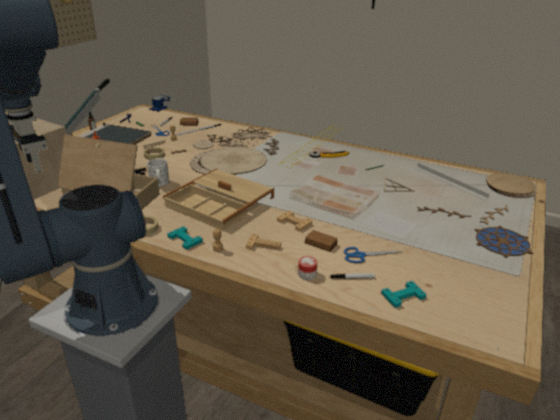

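View pics/side0.png

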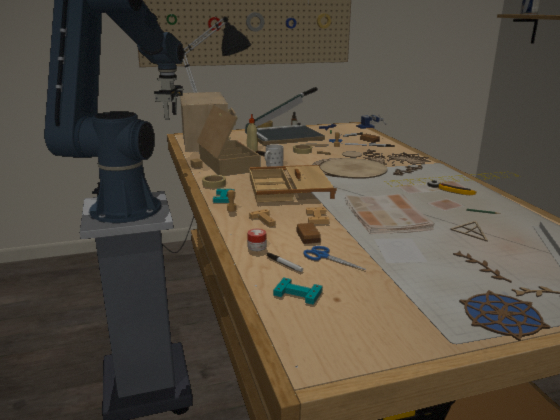

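Scene view: pale I at (294,220), pale T at (264,242), cork at (321,240), the case at (218,197) with its lid grip at (224,186). Lookalikes: turquoise I at (184,237) and (404,293), a brown block at (189,121) and small wooden bits at (178,152). By description I choose the pale pair and the near cork block. One close crop to check this.

```bash
python3 - <<'E'
from h import *
z=np.load('scene0.npz');I=(float(z['f']),*z['c'],z['R'],z['t'])
C=cloud(I,z['d'])
for n,(u,v) in dict(I=(294,220),T=(264,242),cork=(321,238),turq=(184,237),turq2=(404,293),pot=(307,262),stamp=(218,238),tape=(148,225),grip=(224,185),brownfar=(189,121),lid=(235,190),railL=(207,173),railR=(272,192),lamp=(158,170)).items(): print(n,C[v,u].round())
cv2.imwrite('pics/crop1.png',cv2.resize(z['p'][160:290,150:350,::-1],(800,520),interpolation=cv2.INTER_CUBIC))
E
```

```text
I [ 621. -277.   16.]
T [ 446. -248.   17.]
cork [ 544. -411.   24.]
turq [347.   2.  19.]
turq2 [ 394. -725.   19.]
pot [ 364. -436.   51.]
stamp [ 349. -132.   54.]
tape [374. 178.   1.]
grip [663.  38.  62.]
brownfar [1286.  643.   20.]
lid [676.  -2.  44.]
railL [750. 174.  45.]
railR [ 749. -125.   31.]
lamp [623. 319.  80.]
```

View pics/crop1.png

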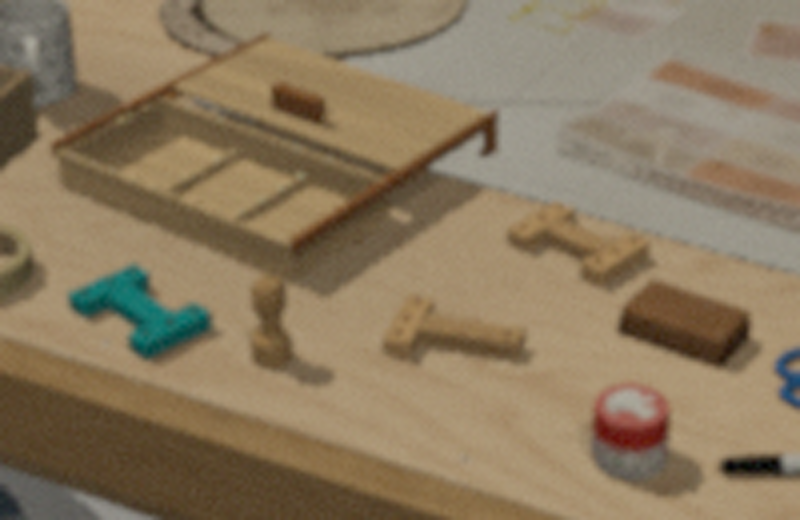

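The crop confirms it: pale T at crop (450,330) with its bar on the left, pale I at (580,243), cork at (685,322). The turquoise piece at (140,310) is not wanted. Next I move the wrist camera over the parts.

```bash
python3 -m jog '-0.77 -0.75 -0.185 -0.1352 1;-0.77 -0.75 -0.185 -0.1352 1;-0.77 -0.75 -0.185 -0.1352 1;-0.77 -0.75 -0.185 -0.1352 1;-0.77 -0.75 -0.185 -0.1352 1;-0.77 -0.75 -0.185 -0.1352 1;-0.77 -0.75 -0.185 -0.1352 1;-0.77 -0.75 -0.185 -0.1352 1'
python3 -m jog '-0.35 -1 0 0 1;-0.35 -1 0 0 1;-0.35 -1 0 0 1;-0.35 -1 0 0 1;-0.35 -1 0 0 1;-0.35 -1 0 0 1;-0.35 -1 0 0 1;-0.35 -1 0 0 1;-0.35 -1 0 0 1'
python3 - <<'E'
from h import *
n='wrist'
I=info(n); p,d=vision.get_image(n); cv2.imwrite('pics/w1.png',p[...,::-1]); np.savez('w1.npz',p=p,d=d,f=I[0],c=I[1:3],R=I[3],t=I[4])
s=sensors.read_state();print(s['position'],s['orientation'],s['joint_pos'],s['qd'])
E
```

```text
clock: 1.15
position: [384.7, 97.9, 301.2]
orientation: [[-1.0, 0.006, 0.001], [0.006, 1.0, -0.0], [-0.001, -0.0, -1.0]]
ft_force: [0.4, 0.5, -0.7]
width: 93.2
gripper_force: 0.0
clock: 2.28
position: [523.7, -297.9, 300.1]
orientation: [[-1.0, -0.001, -0.001], [-0.001, 1.0, 0.001], [0.001, 0.001, -1.0]]
ft_force: [-1.0, 0.4, 1.0]
width: 93.4
gripper_force: 0.0
[ 523.69398617 -297.63142925  300.48027569] [[-9.99999168e-01 -1.20683187e-03 -4.54539307e-04]
 [-1.20709885e-03  9.99999099e-01  5.87547043e-04]
 [ 4.53829827e-04  5.88095228e-04 -9.99999724e-01]] [-3.40442963e+01  2.21743503e+01  8.10703505e+01  1.36758430e-02
  7.67957253e+01 -1.24116579e+02] [ 0.09790696 -0.56959823  0.05316304 -0.11696006  0.04472364 -0.1818609 ]
```

View pics/w1.png

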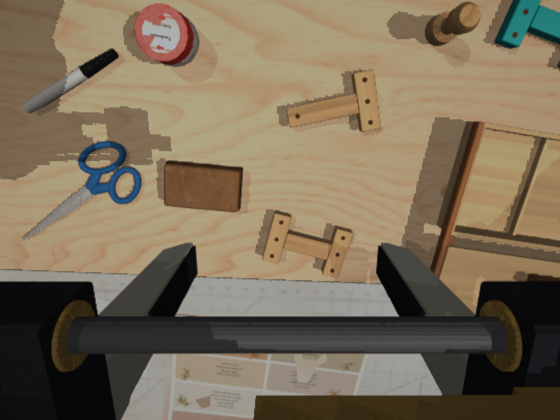

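Wrist view: T at (335,102) with its bar at (367,100), I at (308,243), cork at (203,186), pot at (165,33), stamp at (455,20), case right edge at (460,200). The plan is to segment by height.

```bash
cat >> h.py <<'E'
def load(fn):
    z=np.load(fn); return (float(z['f']),*z['c'],z['R'],z['t']),z['p'],z['d']
def parts(I,p,d,seeds,show=True):
    """seeds name->(u,v,ztop); segment by depth height, return name->(contour world pts at ztop)"""
    C=cloud(I,d); out={}
    for n,(u,v,zt) in seeds.items():
        m=((C[...,2]>zt*0.55)&(C[...,2]<zt+15)&(d>0)).astype(np.uint8)
        m=cv2.morphologyEx(m,cv2.MORPH_OPEN,np.ones((3,3),np.uint8))
        _,L=cv2.connectedComponents(m,connectivity=4)
        k=(L==L[v,u])&(L[v,u]>0)
        c=max(cv2.findContours(k.astype(np.uint8),cv2.RETR_EXTERNAL,cv2.CHAIN_APPROX_NONE)[0],key=cv2.contourArea)[:,0]
        P=plane(I,c,zt)[:,:2]; r=cv2.minAreaRect(np.float32(P))
        vv,uu=np.nonzero(k); A=plane(I,np.c_[uu,vv],zt)[:,:2]
        out[n]=(r,A.mean(0),np.median(C[k][:,2]))
        if show: print(n,'rect',np.round(r[0],1),np.round(r[1],1),round(r[2],1),'mean',A.mean(0).round(1),'z',out[n][2].round(1))
        b=cv2.boxPoints(r)
    return out
E
python3 - <<'E'
from h import *
I,p,d=load('w1.npz')
parts(I,p,d,dict(T=(367,100,18),I=(308,243,18),cork=(203,186,28),pot=(165,33,50),stamp=(462,17,75)))
E
```

```text
T rect [ 451.5 -241.7] [ 69.6 109.3] 11.6 mean [ 448.4 -228.9] z 17.8
I rect [ 630. -269.] [109.7  71.5] 75.0 mean [ 629.6 -269.2] z 17.7
cork rect [ 547.6 -403.2] [94.9 56.3] 84.5 mean [ 547.2 -403.7] z 27.7
pot rect [ 375.1 -427. ] [63.  55.4] 61.4 mean [ 374.7 -427.1] z 50.0
stamp rect [ 364.9 -123.3] [27.8 33.2] 13.0 mean [ 365.1 -122.7] z 72.0
```

T axis points at 101.6°, so I grasp its stem 9 mm toward the bar. First hover above it.

```bash
python3 -m jog '0.185 0.1658 0.3 0.4356 0.3;0.185 0.1658 0.3 0.4356 0.3;0.185 0.1658 0.3 0.4356 0.3;0.185 0.1658 0.575 0.4356 0.3;0.185 0.1658 0.575 0.4356 0.3;0.185 0.1658 0.575 0.4356 0.3;0.185 0.1658 0.575 0.4356 0.3;0.185 0.1658 0.575 0.4356 0.3;0.185 0.1658 0.575 0.4356 0.3'
python3 - <<'E'
from h import *
s=sensors.read_state();print(s['position'],np.degrees(np.arctan2(s['orientation'][1][0],s['orientation'][0][0])),s['joint_pos'])
n='wrist'
I=info(n); p,d=vision.get_image(n); cv2.imwrite('pics/w2.png',p[...,::-1]); np.savez('w2.npz',p=p,d=d,f=I[0],c=I[1:3],R=I[3],t=I[4])
f,cx,cy,R,t=I
a=np.radians(101.6)
for k in (55,31,9,-55):
    X=np.array([451.5+k*np.cos(a),-241.7+k*np.sin(a),18]);q=R@X+t;print(k,(q[:2]/q[2]*f+[cx,cy]).round())
E
```

```text
clock: 3.45
position: [449.7, -231.8, 71.1]
orientation: [[-0.203, 0.979, 0.0], [0.979, 0.203, -0.0], [-0.0, 0.0, -1.0]]
ft_force: [-0.5, -0.7, -0.0]
width: 60.3
gripper_force: 0.0
[ 449.72411875 -231.81064417   71.12577931] 101.69452538512776 [-3.25439092e+01  2.85144815e+01  1.08116624e+02  4.82890014e-03
  4.33402779e+01 -4.42419493e+01]
55 [286. 160.]
31 [286. 199.]
9 [286. 232.]
-55 [285. 319.]
```

View pics/w2.png

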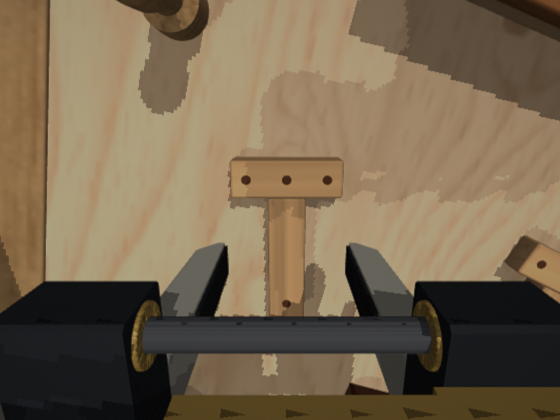

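T sits centred at (286,230), with the bar edge where predicted. Down, close at 25 N, lift.

```bash
python3 -m jog '0 0 0.08 0 0.3;0 0 0.13 0 0.3;0 0 0.1465 0 0.3;0 0 0.1465 0 0.3;0 0 0.1465 0 -0.6;0 0 0.1465 0 -0.6;0 0 0.1465 0 -0.6;0 0 0.1465 0 -0.6;0 0 0.1465 0 -0.6' 25
```

```text
clock: 4.62
position: [449.7, -232.9, 12.2]
orientation: [[-0.201, 0.98, 0.0], [0.98, 0.201, -0.0], [-0.0, 0.0, -1.0]]
ft_force: [0.1, -1.2, 2.1]
width: 23.5
gripper_force: 25.0
```

```bash
python3 -m jog '0 0 -0.05 0 -0.6;0 0 -0.2 0 -0.6;0.605 0.2 -0.6 -0.4356 -0.6;0.605 0.2 -0.6 -0.4356 -0.6;0.605 0.2 -0.6 -0.4356 -0.6;0.605 0.2 -0.6 -0.4356 -0.6;0.605 0.2 -0.6 -0.4356 -0.6;0.605 0.2 -0.6 -0.4356 -0.6;0.605 0.2 -0.6 -0.4356 -0.6;0.605 0.2 -0.6 -0.4356 -0.6'
python3 -m jog '0 0 0 -0.0 -0.6;0 0 0 0 -0.6;0 0 0 0 -0.6'
python3 - <<'E'
from h import *
s=sensors.read_state();print(s['position'],np.degrees(np.arctan2(s['orientation'][1][0],s['orientation'][0][0])),s['joint_pos'])
n='wrist'
I=info(n); p,d=vision.get_image(n); cv2.imwrite('pics/w3.png',p[...,::-1]); np.savez('w3.npz',p=p,d=d,f=I[0],c=I[1:3],R=I[3],t=I[4])
E
```

```text
clock: 5.88
position: [479.2, 20.5, 252.0]
orientation: [[-1.0, -0.004, -0.0], [-0.004, 1.0, -0.0], [0.0, -0.0, -1.0]]
ft_force: [0.1, -0.3, -0.6]
width: 24.0
gripper_force: 25.0
clock: 6.25
position: [479.3, 20.3, 252.0]
orientation: [[-1.0, 0.001, -0.0], [0.001, 1.0, 0.0], [0.0, 0.0, -1.0]]
ft_force: [0.3, 0.6, -0.6]
width: 23.7
gripper_force: 25.0
[479.32929017  20.26456679 252.00228189] 179.9484563621606 [-3.14125137e+00  1.11378992e+01  1.02863875e+02  6.27965727e-05
  6.60031054e+01 -9.30897333e+01]
```

View pics/w3.png

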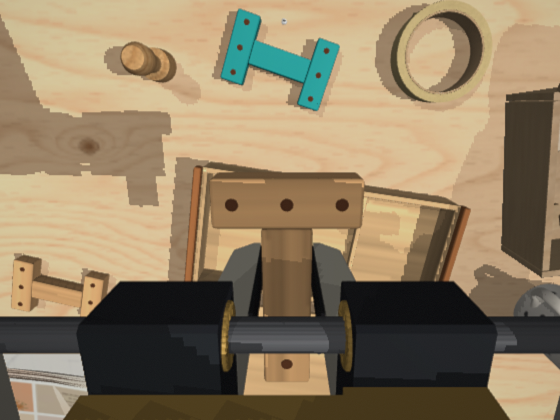

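The held T is clear of everything. Behind it the tray shows: near wall from (197,168) to (467,207), rails at (195,220) and (455,245). Rails and near wall will be fitted from the depth clouds.

```bash
python3 - <<'E'
from h import *
for fn in ['w3.npz','w1.npz','scene0.npz']:
    I,p,d=load(fn); C=cloud(I,d)
    hsv=cv2.cvtColor(p,cv2.COLOR_RGB2HSV)
    reg=(d>0)&(C[...,0]>420)&(C[...,0]<900)&(C[...,1]>-220)&(C[...,1]<260)
    red=reg&(C[...,2]>38)&(C[...,2]<52)&((hsv[...,0]<11)|(hsv[...,0]>170))&(hsv[...,1]>110)
    n,L,st,_=cv2.connectedComponentsWithStats(cv2.morphologyEx(red.astype(np.uint8),cv2.MORPH_CLOSE,np.ones((3,3))),connectivity=8)
    print(fn,red.sum())
    for k in range(1,n):
        if st[k,4]<60: continue
        vv,uu=np.nonzero((L==k)&red); P=plane(I,np.c_[uu,vv],47)[:,:2]
        r=cv2.minAreaRect(np.float32(P));print(' rail',st[k].tolist(),np.round(r[0],1),np.round(r[1],1),round(r[2],1),'boxes',cv2.boxPoints(r).round().tolist(),'zmed',np.median(C[vv,uu,2]).round(1))
# near wall, w3: first z>25 going down each column between rails
I,p,d=load('w3.npz');C=cloud(I,d)
out=[];inn=[]
for u in list(range(372,455,4))+list(range(203,211,2)):
    z=C[:,u,2]; top=np.where((z>34)&(z<45)&(C[:,u,0]>420)&(C[:,u,0]<620))[0]
    if len(top)==0: continue
    run=[top[0]]
    for v in top[1:]:
        if v==run[-1]+1: run.append(v)
        else: break
    out.append((u,run[0]));inn.append((u,run[-1]))
for a in (out,inn):
    P=plane(I,a,40)[:,:2]; print(len(a),P[::4].round(1).tolist()); l=cv2.fitLine(np.float32(P),cv2.DIST_HUBER,0,.01,.01).ravel();print(l,np.degrees(np.arctan2(l[1],l[0])))
E
```

```text
w3.npz 1
w1.npz 0
scene0.npz 1
25 [[493.5, 114.1], [496.8, 131.7], [499.1, 149.4], [502.5, 167.2], [504.8, 185.0], [507.1, 202.8], [465.9, -61.4]]
[1.5485232e-01 9.8793763e-01 4.9863614e+02 1.4416057e+02] 81.09177
25 [[500.2, 114.5], [502.5, 132.2], [505.9, 150.0], [508.2, 167.8], [510.5, 185.6], [556.7, 209.2], [472.4, -61.8]]
[1.2593722e-01 9.9203819e-01 5.0440903e+02 1.3847212e+02] 82.765114
```

```bash
python3 - <<'E'
from h import *
for fn,pts in [('w3.npz',[(193,230),(195,200),(458,235)]),('w1.npz',[(460,190),(447,250)]),('scene0.npz',[(250,206),(258,203)])]:
    I,p,d=load(fn); C=cloud(I,d); hsv=cv2.cvtColor(p,cv2.COLOR_RGB2HSV)
    for u,v in pts: print(fn,u,v,hsv[v,u],C[v,u].round())
I,p,d=load('w3.npz'); C=cloud(I,d)
# height profile across left & right rails
for v in (205,230,250): 
    print([(u,C[v,u].round().tolist()) for u in range(182,208,2)]); print([(u,C[v,u].round().tolist()) for u in range(440,472,2)])
E
```

```text
w3.npz 193 230 [ 13 159 168] [536. -82.  46.]
w3.npz 195 200 [ 13 158 169] [502. -77.  47.]
w3.npz 458 235 [ 13 158 150] [542. 211.  46.]
w1.npz 460 190 [ 13 161 138] [546. -87.  47.]
w1.npz 447 250 [ 17 108 104] [625. -92.  45.]
scene0.npz 250 206 [ 12 129  77] [666. -72.  -3.]
scene0.npz 258 203 [ 18  56 100] [702. -88.  -4.]
[(182, [521.0, -106.0, -1.0]), (184, [521.0, -104.0, -1.0]), (186, [521.0, -101.0, 0.0]), (188, [521.0, -99.0, -1.0]), (190, [521.0, -96.0, -0.0]), (192, [507.0, -81.0, 48.0]), (194, [507.0, -79.0, 47.0]), (196, [507.0, -77.0, 46.0]), (198, [508.0, -75.0, 44.0]), (200, [509.0, -74.0, 40.0]), (202, [509.0, -72.0, 40.0]), (204, [509.0, -70.0, 39.0]), (206, [512.0, -70.0, 29.0])]
[(440, [509.0, 190.0, 40.0]), (442, [509.0, 192.0, 40.0]), (444, [509.0, 194.0, 40.0]), (446, [509.0, 197.0, 40.0]), (448, [509.0, 198.0, 41.0]), (450, [509.0, 201.0, 40.0]), (452, [509.0, 203.0, 40.0]), (454, [510.0, 206.0, 40.0]), (456, [510.0, 208.0, 39.0]), (458, [510.0, 210.0, 39.0]), (460, [510.0, 214.0, 36.0]), (462, [510.0, 216.0, 37.0]), (464, [522.0, 239.0, -3.0]), (466, [521.0
[... 1060 characters left out ...]
7.0]), (192, [560.0, -85.0, 47.0]), (194, [561.0, -84.0, 43.0]), (196, [563.0, -82.0, 40.0]), (198, [563.0, -80.0, 39.0]), (200, [563.0, -78.0, 38.0]), (202, [568.0, -79.0, 27.0]), (204, [574.0, -79.0, 15.0]), (206, [577.0, -79.0, 7.0])]
[(440, [565.0, 199.0, 35.0]), (442, [564.0, 200.0, 38.0]), (444, [562.0, 200.0, 41.0]), (446, [563.0, 203.0, 40.0]), (448, [563.0, 206.0, 39.0]), (450, [561.0, 206.0, 43.0]), (452, [560.0, 207.0, 46.0]), (454, [560.0, 210.0, 45.0]), (456, [560.0, 211.0, 46.0]), (458, [580.0, 238.0, -0.0]), (460, [581.0, 241.0, -2.0]), (462, [580.0, 243.0, 0.0]), (464, [581.0, 247.0, -2.0]), (466, [581.0, 249.0, -1.0]), (468, [580.0, 250.0, 1.0]), (470, [580.0, 254.0, -1.0])]
```

```bash
python3 - <<'E'
from h import *
I,p,d=load('w3.npz'); C=cloud(I,d)
a=np.radians(-8.91); ex=np.array([np.cos(a),np.sin(a)]);ey=np.array([-ex[1],ex[0]])
m=(d>0)&(C[...,2]>44)&(C[...,2]<50)&(C[...,0]>480)&(C[...,0]<620)
vv,uu=np.nonzero(m);P=plane(I,np.c_[uu,vv],47)[:,:2]
A=P@ex;B=P@ey
S=[]
for lo,hi in ((-190,-120),(80,170)):
    pass
h,e=np.histogram(B,bins=np.arange(-240,140,4));print([(int(e[i]),int(h[i])) for i in range(len(h)) if h[i]>8])
for s in (B<0,B>0):
    rows={}
    for v in np.unique(vv[s]):
        b=P[s&(vv==v)]; 
        if len(b)>=3: rows[v]=(b[0],b[-1])
    E=np.array([[np.r_[x[0],x[1]]] for x in rows.values()])[:,0]
    for k in (0,2):
        l=cv2.fitLine(np.float32(E[:,k:k+2]),cv2.DIST_HUBER,0,.01,.01).ravel()
        print(len(E),l.round(3),'ang',np.degrees(np.arctan(l[1]/l[0])).round(2),'B',(l[2:]@ey).round(1))
w=np.array([498.64,144.16]);print('near wall A',w@ex)
E
```

```text
[(-4, 303), (0, 364), (4, 79)]
95 [ 9.8800e-01 -1.5400e-01  5.5462e+02 -8.9733e+01] ang -8.83 B -2.7
95 [ 9.88000e-01 -1.55000e-01  5.35523e+02 -8.44780e+01] ang -8.91 B -0.5
106 [ 9.88000e-01 -1.55000e-01  5.30524e+02 -8.25640e+01] ang -8.93 B 0.6
106 [9.90000e-01 1.42000e-01 5.27871e+02 2.85352e+02] ang 8.16 B 363.7
near wall A 470.2949289808882
```

```bash
python3 - <<'E'
from h import *
I,p,d=load('w3.npz'); C=cloud(I,d)
a=np.radians(-8.9); ex=np.array([np.cos(a),np.sin(a)]);ey=np.array([-ex[1],ex[0]])
m=(d>0)&(C[...,2]>43.5)&(C[...,2]<50)&(C[...,0]>480)&(C[...,0]<620)
vv,uu=np.nonzero(m);P=plane(I,np.c_[uu,vv],47)[:,:2]
B=P@ey;M=[]
for lo,hi in ((-12,12),(280,312)):
    s=(B>lo)&(B<hi); E=[]
    for v in np.unique(vv[s]):
        b=B[s&(vv==v)]
        if len(b)>=3: E.append((b.min(),b.max()))
    E=np.array(E);print(len(E),np.median(E,0),np.std(E,0));M.append(np.median(E,0).mean())
print(M,np.diff(M)); yc=np.mean(M); A=np.array([498.64,144.16])@ex
for A0 in (A,):
    o=(A0+71)*ex+yc*ey; print('case',o)
    for n,k in (('L',91),('M',0),('R',-91)): print(n,o+k*ey)
    for q in (.165,0): print('grip',q,o+(q*1000-45)*ex)
# side check lid grip using scene: pixel blob
I,p,d=load('scene0.npz');C=cloud(I,d)
m=(d>0)&(C[...,2]>55)&(C[...,2]<76)&(abs(C[...,0]-663)<60)&(abs(C[...,1]-25)<60)
print('grip top scene',C[m].mean(0),m.sum(), C[m][:,:2].min(0),C[m][:,:2].max(0))
E
```

```text
100 [-2.8266948   4.35907227] [0.32575082 0.34092071]
73 [288.720482   296.49641794] [0.55717128 0.36865418]
[np.float64(0.7661887359810076), np.float64(292.60844996825176)] [291.84226123]
case [557.50958493  61.17130685]
L [571.58823008 151.07565463]
M [557.50958493  61.17130685]
R [543.43093978 -28.73304094]
grip 0.165 [676.06476882  42.60606049]
grip 0 [513.05139097  68.13327423]
grip top scene [663.67993976  35.9263624   65.83512279] 75 [653.05481521   4.0883017 ] [677.17200353  68.02434688]
```

```bash
python3 - <<'E'
from h import *
for fn in ('scene0.npz','w3.npz','side0.npz'):
    I,p,d=load(fn);C=cloud(I,d)
    m=(d>0)&(C[...,2]>60)&(C[...,0]>400)&(C[...,0]<720)&(C[...,1]>215)&(C[...,1]<420)
    P=C[m]
    for y in range(215,420,25):
        q=P[(P[:,1]>=y)&(P[:,1]<y+25)]
        if len(q)>3: print(fn,y,len(q),'z',q[:,2].max().round(),'x',q[:,0].min().round(),q[:,0].max().round())
E
```

```text
scene0.npz 240 57 z 242.0 x 400.0 462.0
scene0.npz 265 403 z 252.0 x 400.0 578.0
scene0.npz 290 293 z 253.0 x 400.0 674.0
scene0.npz 315 352 z 250.0 x 401.0 701.0
scene0.npz 340 308 z 252.0 x 401.0 708.0
scene0.npz 365 300 z 253.0 x 401.0 710.0
scene0.npz 390 235 z 255.0 x 400.0 696.0
scene0.npz 415 38 z 248.0 x 401.0 453.0
w3.npz 265 2840 z 77.0 x 400.0 577.0
w3.npz 290 493 z 76.0 x 518.0 619.0
w3.npz 315 225 z 86.0 x 568.0 690.0
side0.npz 240 48 z 238.0 x 400.0 488.0
side0.npz 265 216 z 246.0 x 402.0 579.0
side0.npz 290 110 z 249.0 x 401.0 678.0
side0.npz 315 151 z 244.0 x 400.0 701.0
side0.npz 340 94 z 249.0 x 400.0 705.0
side0.npz 365 89 z 249.0 x 400.0 705.0
side0.npz 390 104 z 248.0 x 400.0 698.0
side0.npz 415 7 z 234.0 x 404.0 438.0
```

```bash
python3 - <<'E'
from h import *
for fn in ('scene0.npz','side0.npz'):
    I,p,d=load(fn);C=cloud(I,d)
    for zlo in (60,88):
      for x in range(480,640,20):
        m=(d>0)&(C[...,2]>zlo)&(abs(C[...,0]-x)<10)&(C[...,1]>200)&(C[...,1]<420)
        if m.any():
            print(fn,zlo,x,m.sum(),'y min/5%',C[m][:,1].min().round(),np.percentile(C[m][:,1],5).round())
E
```

```text
scene0.npz 60 480 30 y min/5% 267.0 267.0
scene0.npz 60 500 19 y min/5% 272.0 272.0
scene0.npz 60 520 17 y min/5% 273.0 274.0
scene0.npz 60 540 13 y min/5% 278.0 278.0
scene0.npz 60 560 79 y min/5% 279.0 281.0
scene0.npz 60 580 34 y min/5% 283.0 285.0
scene0.npz 60 600 4 y min/5% 309.0 309.0
scene0.npz 60 620 57 y min/5% 304.0 310.0
scene0.npz 88 480 16 y min/5% 268.0 269.0
scene0.npz 88 620 5 y min/5% 334.0 335.0
side0.npz 60 480 20 y min/5% 265.0 266.0
side0.npz 60 500 13 y min/5% 269.0 269.0
side0.npz 60 520 13 y min/5% 270.0 272.0
side0.npz 60 540 13 y min/5% 277.0 279.0
side0.npz 60 560 41 y min/5% 280.0 281.0
side0.npz 60 580 13 y min/5% 281.0 286.0
side0.npz 60 600 1 y min/5% 313.0 313.0
side0.npz 60 620 20 y min/5% 305.0 308.0
side0.npz 88 480 6 y min/5% 266.0 266.0
```

Clearance to the open box on the left is about 25 mm. Move above the left compartment.

```bash
python3 -m jog '-0.2085 0.334 0.1 0.0494 -0.6;-0.2085 0.334 0.2 0.0494 -0.6;-0.2085 0.334 0.3 0.0494 -0.6;-0.2085 0.334 0.4 0.0494 -0.6;-0.2085 0.334 0.43 0.0494 -0.6;-0.2085 0.334 0.43 0.0494 -0.6;-0.2085 0.334 0.43 0.0494 -0.6'
python3 - <<'E'
from h import *
s=sensors.read_state();print(s['position'],np.degrees(np.arctan2(s['orientation'][1][0],s['orientation'][0][0])))
n='wrist'
I=info(n); p,d=vision.get_image(n); cv2.imwrite('pics/w4.png',p[...,::-1]); np.savez('w4.npz',p=p,d=d,f=I[0],c=I[1:3],R=I[3],t=I[4])
E
```

```text
clock: 7.18
position: [563.9, 153.6, 82.5]
orientation: [[-0.988, 0.155, 0.003], [0.155, 0.988, 0.001], [-0.003, 0.001, -1.0]]
ft_force: [-0.1, -0.7, 0.0]
width: 24.0
gripper_force: 25.0
[563.92589067 153.59881526  82.46153673] 171.06577736698907
```

View pics/w4.png

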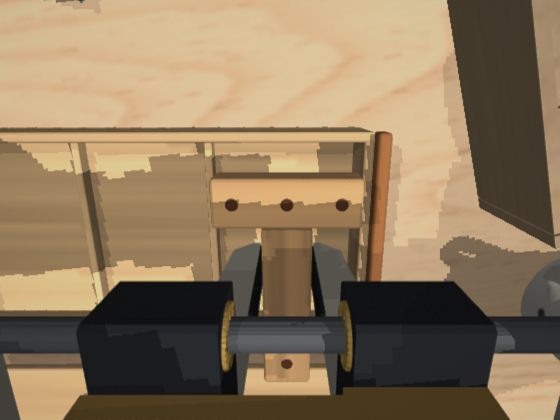

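T is square with the compartment: near wall level at row 133, divider at column 215, outer wall at 362, T's bar spanning 210–363 higher up. Lower gently.

```bash
python3 -m jog '0 0 0.05 0 -0.6;0 0 0.1 0 -0.6;0 0 0.13 0 -0.6;0 0 0.145 0 -0.6;0 0 0.15 0 -0.6;0 0 0.153 0 -0.6;0 0 0.153 0 -0.6'
```

```text
clock: 8.1
position: [563.0, 153.9, 19.1]
orientation: [[-0.988, 0.155, 0.0], [0.155, 0.988, 0.0], [-0.0, 0.0, -1.0]]
ft_force: [-0.3, -0.3, -0.7]
width: 23.9
gripper_force: 25.0
```

```bash
python3 -m jog '0 0 0.0015 0 -0.6;0 0 0.0015 0 -0.6;0 0 0.0015 0 -0.35;0 0 0.0015 0 -0.15;0 0 0.0015 0 -0.12;0 0 0.0015 0 -0.12'
```

```text
clock: 8.85
position: [562.8, 153.9, 18.2]
orientation: [[-0.988, 0.155, -0.0], [0.155, 0.988, -0.0], [0.0, -0.0, -1.0]]
ft_force: [-0.7, -0.1, 0.4]
width: 40.9
gripper_force: 0.0
```

T rests with no load. Lift and go to the I-bracket.

```bash
python3 -m jog '0 0 -0.1 0 -0.12;0 0 -0.25 0.05 0.3;-0.329 -1 -0.33 0.5339 0.3;-0.329 -1 -0.33 0.5339 0.3;-0.329 -1 -0.33 0.5339 0.3;-0.329 -1 -0.33 0.5339 0.3;-0.329 -1 -0.33 0.5339 0.3;-0.329 -1 -0.33 0.5339 0.3;-0.329 -1 -0.33 0.5339 0.3;-0.329 -1 -0.33 0.5339 0.3'
python3 -m jog '0 0 0 0.02 0.3;0 0 0 0.02 0.3'
python3 - <<'E'
from h import *
s=sensors.read_state();R=np.array(s['orientation']);P=np.array(s['position']);psi=np.degrees(np.arctan2(R[1][0],R[0][0]))
n='wrist'
I=info(n); p,d=vision.get_image(n); np.savez('w5.npz',p=p,d=d,f=I[0],c=I[1:3],R=I[3],t=I[4])
print(P,psi,s['joint_pos'][5])
X=np.array([630,-269.1,12]);print('shift',((X-P)@R)/400,'turn',(psi-75)/180)
f,cx,cy,Rc,t=I
for k in (-43,0,43):
    q=Rc@np.array([630+k*.2588,-269.1+k*.9659,18])+t;uv=(q[:2]/q[2]*f+[cx,cy]);print(uv)
    if k==43:
        try: parts(I,p,d,dict(I=(int(uv[0]),int(uv[1]),18)))
        except Exception as e: print(e)
E
```

```text
clock: 10.1
position: [630.8, -265.1, 150.1]
orientation: [[0.249, 0.969, 0.001], [0.969, -0.249, -0.001], [-0.0, 0.001, -1.0]]
ft_force: [1.3, 0.9, 0.0]
width: 60.4
gripper_force: 0.0
clock: 10.35
position: [630.8, -261.7, 150.1]
orientation: [[0.299, 0.954, -0.0], [0.954, -0.299, 0.0], [0.0, -0.0, -1.0]]
ft_force: [-0.5, 0.1, -0.1]
width: 60.3
gripper_force: 0.0
[ 630.83088793 -261.69258229  150.08835888] 72.58708756808825 -9.019759445527203
shift [-0.01829363  0.00365927  0.34521974] turn -0.013405069066176386
[290.2150405  252.38704933]
[288.27547412 206.41880544]
[286.17700322 156.68448206]
I rect [ 632.7 -268.1] [109.8  69.5] 75.1 mean [ 633.6 -264.8] z 17.8
```

```bash
python3 -m jog '-0.0175 0.0065 0.13 -0.0135 0.3;-0.0175 0.0065 0.26 -0.0135 0.3;-0.0175 0.0065 0.32 -0.0135 0.3;-0.0175 0.0065 0.345 -0.0135 0.3;-0.0175 0.0065 0.345 -0.0135 0.3;-0.0175 0.0065 0.345 -0.0135 -0.6;-0.0175 0.0065 0.345 -0.0135 -0.6;-0.0175 0.0065 0.345 -0.0135 -0.6;-0.0175 0.0065 0.345 -0.0135 -0.6;-0.0175 0.0065 0.345 -0.0135 -0.6' 25
python3 - <<'E'
from h import *
s=sensors.read_state();R=np.array(s['orientation']);P=np.array(s['position']);psi=np.degrees(np.arctan2(R[1][0],R[0][0]))
ey=np.array([.1547,.988,0]);X=np.array([543.43,-28.73,90])-1.5*ey
print(P,psi,'target',X,'shift',((X-P)@R)/400,'turn',(psi-171.1)/180)
E
```

```text
clock: 11.65
position: [631.4, -269.2, 12.5]
orientation: [[0.259, 0.966, 0.0], [0.966, -0.259, -0.0], [-0.0, 0.0, -1.0]]
ft_force: [0.4, 0.2, 2.0]
width: 23.7
gripper_force: 25.0
[ 631.44482557 -269.16899406   12.47756386] 74.99290260773321 target [543.19795 -30.212    90.     ] shift [ 0.5198742  -0.36771941 -0.1939685 ] turn -0.5339283188459265
```

```bash
python3 -m jog '0 0 -0.05 0 -0.6;0 0 -0.2 -0.05 -0.6;0.52 -0.368 -0.3 -0.534 -0.6;0.52 -0.368 -0.3 -0.534 -0.6;0.52 -0.368 -0.3 -0.534 -0.6;0.52 -0.368 -0.3 -0.534 -0.6;0.52 -0.368 -0.3 -0.534 -0.6;0.52 -0.368 -0.3 -0.534 -0.6;0.52 -0.368 -0.3 -0.534 -0.6;0.52 -0.368 -0.3 -0.534 -0.6'
python3 - <<'E'
from h import *
s=sensors.read_state();R=np.array(s['orientation']);P=np.array(s['position']);psi=np.degrees(np.arctan2(R[1][0],R[0][0]))
n='wrist'
I=info(n); p,d=vision.get_image(n); cv2.imwrite('pics/w6.png',p[...,::-1]); np.savez('w6.npz',p=p,d=d,f=I[0],c=I[1:3],R=I[3],t=I[4])
s=sensors.read_state();R=np.array(s['orientation']);P=np.array(s['position']);psi=np.degrees(np.arctan2(R[1][0],R[0][0]))
X=np.array([543.2,-30.2,18.9]);print(P,psi,'shift',((X-P)@R)/400,'turn',(psi-171.1)/180)
E
```

```text
clock: 12.9
position: [543.3, -30.0, 133.6]
orientation: [[-0.986, 0.169, 0.001], [0.169, 0.986, -0.0], [-0.001, 0.0, -1.0]]
ft_force: [-1.4, 0.3, -0.3]
width: 23.9
gripper_force: 25.0
[543.23785876 -30.08071864 133.50257992] 170.83309240957766 shift [ 0.00042545 -0.00030345  0.28650614] turn -0.001482819946790749
```

View pics/w6.png

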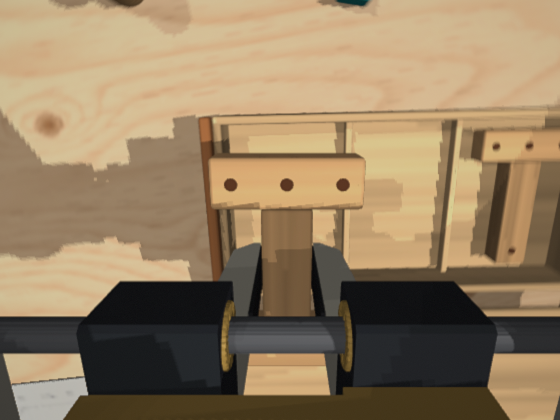

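I is centred on the right compartment (columns 228–345, bar centred at 287), and T lies flat in the left one at (515,190). Lower and release.

```bash
python3 -m jog '0 0 0.1 0 -0.6;0 0 0.2 0 -0.6;0 0 0.25 0 -0.6;0 0 0.275 0 -0.6;0 0 0.282 0 -0.6;0 0 0.284 0 -0.6;0 0 0.2845 0 -0.6;0 0 0.2845 0 -0.6'
python3 -m jog '0 0 0.0004 0 -0.6;0 0 0.0004 0 -0.35;0 0 0.0004 0 -0.15;0 0 0.0004 0 -0.12;0 0 0.0004 0 -0.12'
python3 - <<'E'
from h import *
s=sensors.read_state();R=np.array(s['orientation']);P=np.array(s['position']);psi=np.degrees(np.arctan2(R[1][0],R[0][0]))
X=np.array([547.4,-403.5,150]);print(P,psi,'shift',((X-P)@R)/400,'turn',(psi-84.5)/180)
E
```

```text
clock: 13.95
position: [543.3, -30.1, 18.9]
orientation: [[-0.985, 0.175, 0.001], [0.175, 0.985, -0.0], [-0.001, 0.0, -1.0]]
ft_force: [-0.1, 0.8, -0.0]
width: 24.1
gripper_force: 25.0
clock: 14.58
position: [543.0, -30.1, 18.3]
orientation: [[-0.985, 0.175, -0.0], [0.175, 0.985, -0.0], [0.0, -0.0, -1.0]]
ft_force: [0.1, 0.1, 0.5]
width: 40.9
gripper_force: 0.0
[542.99963587 -30.07352477  18.25832386] 169.93624811677543 shift [-0.17394626 -0.91728695 -0.32934537] turn 0.4746458228709746
```

```bash
python3 -m jog '0 0 -0.1 0 -0.12;0 0 -0.25 0.05 0.7;-0.174 -0.917 -0.33 0.4746 0.7;-0.174 -0.917 -0.33 0.4746 0.7;-0.174 -0.917 -0.33 0.4746 0.7;-0.174 -0.917 -0.33 0.4746 0.7;-0.174 -0.917 -0.33 0.4746 0.7;-0.174 -0.917 -0.33 0.4746 0.7;-0.174 -0.917 -0.33 0.4746 0.7;-0.174 -0.917 -0.33 0.4746 0.7'
python3 -m jog '0 0 0 0 0.7;0 0 0 0 0.7'
python3 - <<'E'
from h import *
n='wrist'
I=info(n); p,d=vision.get_image(n); np.savez('w7.npz',p=p,d=d,f=I[0],c=I[1:3],R=I[3],t=I[4])
s=sensors.read_state();R=np.array(s['orientation']);P=np.array(s['position']);psi=np.degrees(np.arctan2(R[1][0],R[0][0]))
f,cx,cy,Rc,t=I
q=Rc@np.array([550,-380,28])+t;uv=(q[:2]/q[2]*f+[cx,cy]);print(uv)
parts(I,p,d,dict(c=(int(uv[0]),int(uv[1]),28)))
X=np.array([547.4,-403.5,21.5]);print(P,psi,'shift',((X-P)@R)/400,'turn',(psi-84.5)/180)
E
```

```text
clock: 15.82
position: [547.1, -403.6, 149.8]
orientation: [[0.096, 0.995, -0.001], [0.995, -0.096, 0.001], [0.0, -0.001, -1.0]]
ft_force: [-0.6, -0.7, 0.8]
width: 79.0
gripper_force: 0.0
clock: 16.08
position: [547.6, -402.7, 150.4]
orientation: [[0.092, 0.996, -0.0], [0.996, -0.092, 0.0], [0.0, -0.0, -1.0]]
ft_force: [-0.9, 0.1, -0.5]
width: 78.7
gripper_force: 0.0
[286.68925946 174.19016745]
c rect [ 549.9 -403.1] [94.8 54.2] 84.5 mean [ 550.1 -401.4] z 27.8
[ 547.6439563  -402.83351723  150.4179316 ] 84.65989740802773 shift [-0.0017043  -0.00045355  0.32229489] turn 0.0008883189334873975
```

```bash
python3 -m jog '-0.0017 0.0025 0.13 0 0.7;-0.0017 0.0025 0.26 0 0.7;-0.0017 0.0025 0.31 0 0.7;-0.0017 0.0025 0.323 0 0.7;-0.0017 0.0025 0.323 0 0.7;-0.0017 0.0025 0.323 0 0;-0.0017 0.0025 0.323 0 0;-0.0017 0.0025 0.323 0 0;-0.0017 0.0025 0.323 0 0;-0.0017 0.0025 0.323 0 0' 25
python3 - <<'E'
from h import *
s=sensors.read_state();R=np.array(s['orientation']);P=np.array(s['position']);psi=np.degrees(np.arctan2(R[1][0],R[0][0]))
X=np.array([557.5,61.2,141]);print(P,psi,'shift',((X-P)@R)/400,'turn',(psi-171.1)/180)
E
```

```text
clock: 17.38
position: [548.6, -404.4, 21.7]
orientation: [[0.096, 0.995, 0.001], [0.995, -0.096, -0.0], [-0.0, 0.001, -1.0]]
ft_force: [-0.4, 1.0, 5.9]
width: 54.9
gripper_force: 25.0
[ 548.60432898 -404.37592522   21.69474141] 84.50745681710919 shift [ 1.16060106 -0.08907969 -0.29879986] turn -0.4810696843493934
```

```bash
python3 -m jog '0 0 -0.05 0 0;0 0 -0.2 -0.03 0;1 -0.089 -0.3 -0.481 0;1 -0.089 -0.3 -0.481 0;1 -0.089 -0.3 -0.481 0;1 -0.089 -0.3 -0.481 0;1 -0.089 -0.3 -0.481 0;1 -0.089 -0.3 -0.481 0;1 -0.089 -0.3 -0.481 0;1 -0.089 -0.3 -0.481 0'
python3 - <<'E'
from h import *
s=sensors.read_state();R=np.array(s['orientation']);P=np.array(s['position']);psi=np.degrees(np.arctan2(R[1][0],R[0][0]))
X=np.array([557.5,61.2,110]);print(P,psi,'shift',((X-P)@R)/400,'turn',(psi-171.1)/180)
E
```

```text
clock: 18.62
position: [551.4, -0.5, 142.5]
orientation: [[-0.989, 0.147, 0.001], [0.147, 0.989, 0.0], [-0.001, 0.0, -1.0]]
ft_force: [0.0, -0.9, -0.5]
width: 54.7
gripper_force: 25.0
[ 5.51385076e+02 -5.04426771e-01  1.42494299e+02] 171.51928212333883 shift [0.00774731 0.1548111  0.08125841] turn 0.002329345129660175
```

```bash
python3 -m jog '0.0077 0.154 0.081 0 0;0.0077 0.154 0.081 0 0;0.0077 0.154 0.081 0 0;0.0077 0.154 0.081 0 0'
python3 - <<'E'
from h import *
n='wrist'
I=info(n); p,d=vision.get_image(n); cv2.imwrite('pics/w8.png',p[...,::-1]); np.savez('w8.npz',p=p,d=d,f=I[0],c=I[1:3],R=I[3],t=I[4])
s=sensors.read_state();R=np.array(s['orientation']);P=np.array(s['position']);psi=np.degrees(np.arctan2(R[1][0],R[0][0]))
X=np.array([557.5,61.2,27.8]);print(P,psi,'shift',((X-P)@R)/400,'turn',(psi-171.1)/180)
E
```

```text
clock: 19.12
position: [558.1, 57.8, 109.6]
orientation: [[-0.988, 0.156, 0.001], [0.156, 0.988, -0.0], [-0.001, 0.0, -1.0]]
ft_force: [0.8, -0.2, 0.6]
width: 54.9
gripper_force: 25.0
[558.0789642   57.78482571 109.50923328] 171.0252830216974 shift [0.00299308 0.00819081 0.2042705 ] turn -0.00041509432390335457
```

View pics/w8.png

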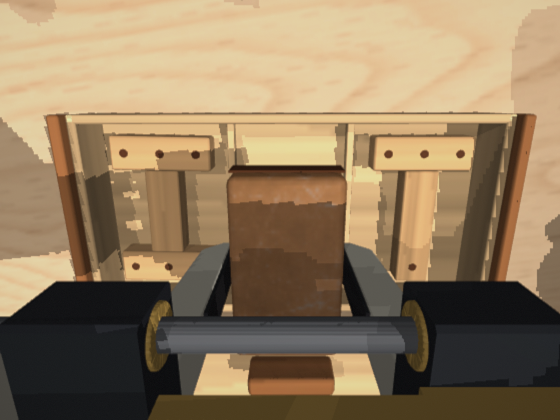

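Both brackets lie flat: I at (162,200), T at (420,200). The cork at (287,250) needs about 3 mm to +y to be centred between the dividers at 232 and 349. Lower it with that correction.

```bash
python3 -m jog '0.003 0.008 0.05 0 0;0.003 0.008 0.12 0 0;0.003 0.008 0.17 0 0;0.003 0.008 0.193 0 0;0.003 0.008 0.2 0 0;0.003 0.008 0.2025 0 0;0.003 0.008 0.203 0 0;0.003 0.008 0.203 0 0'
```

```text
clock: 20.18
position: [557.2, 62.1, 27.9]
orientation: [[-0.988, 0.155, 0.001], [0.155, 0.988, -0.0], [-0.001, 0.0, -1.0]]
ft_force: [-0.8, 0.4, -1.0]
width: 54.5
gripper_force: 25.0
```

```bash
python3 -m jog '0 0 0.0005 0 0;0 0 0.0005 0 0.3;0 0 0.0005 0 0.38;0 0 0.0005 0 0.38;0 0 0.0005 0 0.38'; python3 -m jog '0 0 -0.05 0 0.38;0 0 -0.2 0 0.38;0 0 -0.35 0 0.38;0 0 -0.45 0 0;0 0 -0.45 0 0;0 0 -0.45 0 -0.3;0 0 -0.45 0 -0.3'
python3 - <<'E'
from h import *
n='wrist'
I=info(n); p,d=vision.get_image(n); cv2.imwrite('pics/w9.png',p[...,::-1]); np.savez('w9.npz',p=p,d=d,f=I[0],c=I[1:3],R=I[3],t=I[4])
s=sensors.read_state();R=np.array(s['orientation']);P=np.array(s['position']);psi=np.degrees(np.arctan2(R[1][0],R[0][0]));print(P,psi,s['width'])
C=cloud(I,d)
m=(d>0)&(C[...,2]>60)&(C[...,2]<80)&(C[...,0]>640)&(C[...,0]<740)
print(m.sum(),C[m].mean(0).round(1))
if m.sum()>20:
  vv,uu=np.nonzero(m);r=cv2.minAreaRect(np.float32(plane(I,np.c_[uu,vv],72.5)[:,:2]));print(r)
E
```

```text
clock: 20.8
position: [557.0, 62.1, 27.2]
orientation: [[-0.988, 0.155, -0.0], [0.155, 0.988, 0.0], [0.0, 0.0, -1.0]]
ft_force: [-0.3, -0.9, -0.4]
width: 64.6
gripper_force: 0.0
clock: 21.68
position: [556.4, 62.1, 205.8]
orientation: [[-0.988, 0.155, -0.003], [0.155, 0.988, -0.0], [0.003, -0.0, -1.0]]
ft_force: [0.0, 0.5, -1.0]
width: 33.8
gripper_force: 0.0
[556.53303026  62.04880263 205.956872  ] 171.08411577801445 33.06199466419986
1061 [663.5  45.2  69.8]
((661.5095825195312, 45.460235595703125), (57.986751556396484, 18.187664031982422), 81.1116943359375)
```

View pics/w9.png

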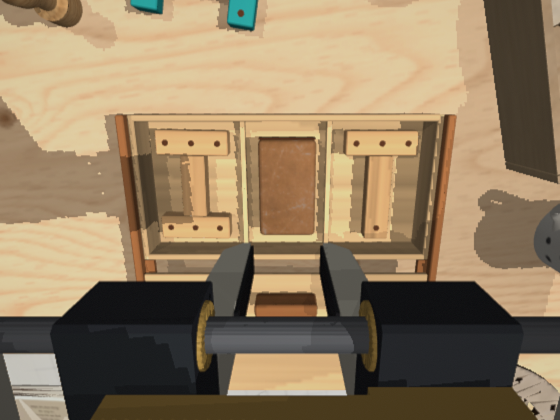

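All three parts lie square in their compartments: I at (195,185), cork at (287,187), T at (380,185). The lid grip is at (285,304), and measures about 152 mm open. Go to the grip with the jaws along case x.

```bash
python3 -m jog '-0.271 0 0.05 0.5 0.1;-0.271 0 0.2 0.5 0.1;-0.271 0 0.2 0.5 0.1;-0.271 0 0.2 0.5 0.1;-0.271 0 0.2 0.5 0.1;-0.271 0 0.2 0.5 0.1;-0.271 0 0.2 0.5 0.1;-0.271 0 0.2 0.5 0.1;-0.271 0 0.2 0.5 0.1;-0.271 0 0.2 0.5 0.1'
python3 - <<'E'
from h import *
n='wrist'
I=info(n); p,d=vision.get_image(n); cv2.imwrite('pics/w10.png',p[...,::-1]); np.savez('w10.npz',p=p,d=d,f=I[0],c=I[1:3],R=I[3],t=I[4])
s=sensors.read_state();R=np.array(s['orientation']);P=np.array(s['position']);psi=np.degrees(np.arctan2(R[1][0],R[0][0]));print(P,psi,s['width'])
X=np.array([663.5,45.3,60]);print('shift',((X-P)@R)/400,'turn',(psi-81.1)/180)
C=cloud(I,d); a=np.radians(-8.9);ex=np.array([np.cos(a),np.sin(a)])
m=(d>0)&(C[...,2]>66)&(C[...,2]<78)&(np.hypot(C[...,0]-663,C[...,1]-45)<50)
vv,uu=np.nonzero(m);Q=plane(I,np.c_[uu,vv],72.5)[:,:2]
q=(Q-[557.5,61.2])@ex;print(m.sum(),np.percentile(q,[2,50,98]),np.percentile((Q-[557.5,61.2])@[-ex[1],ex[0]],[2,98]))
E
```

```text
clock: 22.98
position: [663.8, 45.3, 126.3]
orientation: [[0.154, 0.988, -0.001], [0.988, -0.154, -0.0], [-0.0, -0.001, -1.0]]
ft_force: [0.4, 0.2, 1.0]
width: 51.1
gripper_force: 0.0
[663.83188971  45.28432733 126.48912908] 81.18636901355681 51.24010031101615
shift [-5.27553081e-05 -6.30796591e-04  1.66223693e-01] turn 0.0004798278530934397
1860 [104.51391784 110.98934525 117.63560199] [-26.23880882  30.19056271]
```

Bar spans case x 104–118 mm, so I shift 3.5 mm, descend and close.

```bash
python3 -m jog '0 0.008 0.06 0 0.1;0 0.008 0.13 0 0.1;0 0.008 0.155 0 0.1;0 0.008 0.165 0 0.1;0 0.008 0.165 0 0.1;0 0.008 0.165 0 -0.8;0 0.008 0.165 0 -0.8;0 0.008 0.165 0 -0.8;0 0.008 0.165 0 -0.8;0 0.008 0.165 0 -0.8' 40
```

```text
clock: 24.28
position: [667.3, 44.8, 61.4]
orientation: [[0.155, 0.988, 0.0], [0.988, -0.155, -0.0], [-0.0, 0.0, -1.0]]
ft_force: [0.3, 0.6, 0.5]
width: 13.7
gripper_force: 40.0
```

```bash
python3 -m jog '0 -0.03 0 0 -0.8;0 -0.08 0 0 -0.8;0 -0.13 0 0 -0.8;0 -0.18 0 0 -0.8;0 -0.23 0 0 -0.8;0 -0.28 0 0 -0.8;0 -0.32 0 0 -0.8;0 -0.345 0 0 -0.8;0 -0.36 0 0 -0.8;0 -0.365 0 0 -0.8'
```

```text
clock: 25.52
position: [522.9, 67.3, 61.3]
orientation: [[0.155, 0.988, 0.0], [0.988, -0.155, -0.0], [-0.0, 0.0, -1.0]]
ft_force: [0.3, -3.5, -1.1]
width: 13.7
gripper_force: 40.0
```

```bash
python3 -m jog '0 -0.01 0 0 -0.8;0 -0.015 0 0 -0.8;0 -0.02 0 0 -0.8;0 -0.022 0 0 -0.8;0 -0.022 0 0 -0.8;0 -0.022 0 0 -0.8'
```

```text
clock: 26.28
position: [514.4, 68.7, 61.3]
orientation: [[0.155, 0.988, 0.0], [0.988, -0.155, -0.0], [-0.0, 0.0, -1.0]]
ft_force: [0.3, -5.0, 2.1]
width: 13.2
gripper_force: 40.0
```

```bash
python3 -m jog '0 -0.002 0 0 -0.8;0 -0.004 0 0 -0.8;0 -0.004 0 0 -0.8'; python3 -m jog '0 -0.003 0 0 -0.8;0 -0.003 0 0 -0.8;0 -0.003 0 0 -0.8'
```

```text
clock: 26.65
position: [514.3, 68.7, 61.4]
orientation: [[0.155, 0.988, 0.004], [0.988, -0.155, -0.0], [0.0, 0.004, -1.0]]
ft_force: [8.3, -7.4, -6.5]
width: 13.9
gripper_force: 40.0
clock: 27.02
position: [514.3, 68.7, 61.4]
orientation: [[0.155, 0.988, 0.006], [0.988, -0.155, -0.0], [0.001, 0.006, -1.0]]
ft_force: [14.7, -8.4, -11.7]
width: 13.9
gripper_force: 40.0
```

The lid is against its stop: position fixed while the force rises. Relax, release, lift, check.

```bash
python3 -m jog '0 0.007 0 0 -0.8;0 0.007 0 0 -0.8;0 0.007 0 0 -0.2;0 0.007 0 0 -0.2;0 0.007 0 0 0;0 0.007 -0.05 0 0;0 0.007 -0.2 0 0;0 0.007 -0.35 0 0;0 0.007 -0.35 0 0;0 0.007 -0.35 0 0'
python3 - <<'E'
from h import *
p,d=vision.get_image('scene'); J,pp,dd=info('wrist'),*vision.get_image('wrist')
cv2.imwrite('pics/f.png',cv2.resize(p[160:290,130:330,::-1],(800,520),interpolation=cv2.INTER_CUBIC))
a=np.radians(-8.9);ex=np.array([np.cos(a),np.sin(a)]);ey=np.array([-ex[1],ex[0]])
C=cloud(J,dd);m=(dd>0)&(C[...,2]>68)&(C[...,2]<78)&(np.hypot(C[...,0]-513,C[...,1]-68)<50)
vv,uu=np.nonzero(m);Q=plane(J,np.c_[uu,vv],72.5)[:,:2];print('bar case x',np.percentile((Q-[557.5,61.2])@ex,[2,50,98]))
I=info('scene');C=cloud(I,d);A=(C[...,:2]-[557.5,61.2])@ex;B=(C[...,:2]-[557.5,61.2])@ey
m=(d>0)&(abs(B)<130)&(abs(B)>50)&(C[...,2]>43)&(C[...,2]<50)&(A>-110)&(A<260);print('lid x range',np.percentile(A[m],[1,99]),m.sum())
E
```

```text
clock: 28.28
position: [513.9, 68.8, 200.6]
orientation: [[0.155, 0.988, -0.001], [0.988, -0.155, 0.0], [-0.0, -0.001, -1.0]]
ft_force: [-1.0, 0.5, -1.2]
width: 46.4
gripper_force: 0.0
bar case x [-50.2745305  -43.513281   -37.41169623]
lid x range [-70.37629041  72.71504372] 741
```

View pics/f.png

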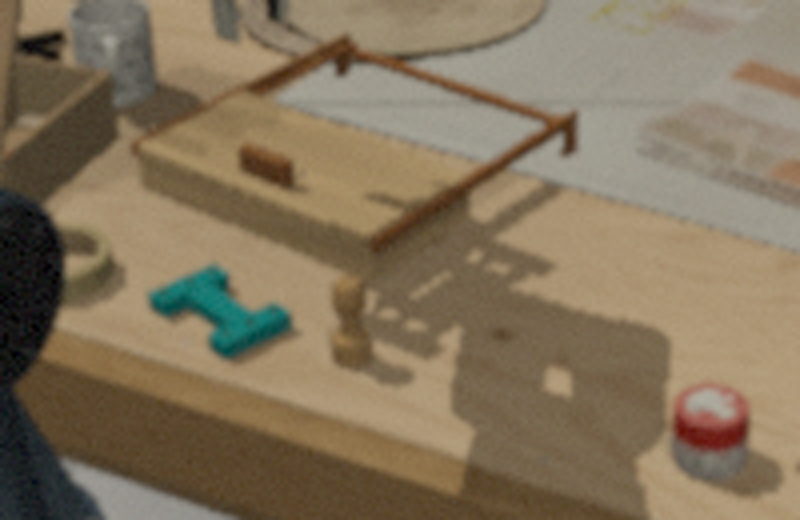

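The lid covers the whole tray (case x −70 to +73 mm, bar at crop (265,165)). Pot, stamp and tape stand where they were, and the gripper is clear.

```bash
python3 -c "
from station import job
print(job.hand_in())"
```

```text
the job is handed in; nothing more can be done
None
```

The kit is packed and handed in at about 28 s: T-bracket left, I-bracket right, cork block in the middle (25 N grip on each part), then the lid slid shut to its stop, with the wax pot, stamp and tape left untouched.

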